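# Shut the panel drying box and set its bleed screw a quarter turn off its seat

### The job

Slide the cover of the panel drying box fully home over the bay that holds the coated panel. Then set the air bleed: turn the thumbscrew on the end block clockwise until it seats, back it off a quarter turn, and finish still holding the thumbscrew there so that its lock nut can be nipped up. Leave the panel and the things around the box where they are.

Things in the scene. Friction and masses are not known exactly. Their poses are not given: they have to be found in the camera images.
- dry_box: Drying box, fixed: grey tray 170 mm (its x) by 214 mm (its y), walls 62 mm high, two bays along its y: that at -y holds the panel, that at +y is empty. Guide rails 72 mm high on both long sides; aluminium valve block 66 x 44 mm, 62 mm high, on its -y end. Origin: on the bench under the middle of tray and block (tray y -85 to +129 mm, block y -129 to -85 mm); z up.
- cover (a joint): Sliding cover (aluminium frame, clear window, 148 x 109 mm, top 67.5 mm above the bench). Value in m: how far it stands open, along the box's +y; 0 = fully home against its stop over the panel bay, 0.100 = right over the empty bay. About 2 N of friction; stays where it is left; cannot be lifted out.
- cover_pull (a point): Grip point of the cover's black pull: an upright blade 56 mm long along the box's x, 10 mm thick along the slide, from 67 to 97 mm above the bench; this point is in its middle, 86.5 mm above the bench, axes as the box's. With the cover home it lies at x = 0, y = -17.5 mm of the box.
- vent_screw (a joint): Upright thumbscrew of the bleed valve on the valve block. Value in rad: how far it is open; 0 = seated (a hard stop), growing counter-clockwise seen from above; a quarter turn open is 1.571. It rises 3 mm a turn, has about 0.05 N m of friction and stays where it is left.
- vent_grip (a point): Grip point of the thumbscrew's black head, an upright flat spade 42 mm long, 12 thick, 26 high: on the screw's axis (x = 0, y = -107 mm of the box), 15 mm above the head's underside; seated, 103 mm above the bench. Its x axis runs along the spade and turns with it: along the box's x when seated, along the box's y a quarter turn open. Below: 16 mm collar, lock nut, 27 mm brass gland.
- spindle: The spindle that carries the thumbscrew (its lower part, on the screw's axis 72 mm above the bench when seated; rises with it). The thumbscrew counts as part of it.
- panel: Coated steel test panel, 127 by 76 by 3 mm, lying in the panel bay 22 mm above the bench. Leave it.
- tape_roll: Roll of masking tape, 68 mm across, 18 mm high. Leave it.
- scraper: Scraper with a black handle, 199 mm long. Leave it.
- marker: Marker pen, 130 mm long. Leave it.
- tweezers: Steel tweezers, 132 mm long, lying in front of the box. Leave them.
- hex_key: Black hex key, 73 mm long, lying by the valve block. Leave it.
- jar_plain: White lidded jar, 71 mm across, 70 mm high, behind the box. Leave it.
- jar_low: White lidded jar, 70 mm across, 66 mm high, behind the box. Leave it.
- pot_clear: Pot with a clear lid, 90 mm across, 85 mm high, to the right. Leave it.

How it is judged (in metres and radians):
On the way, in this order (a step that is already met when the one before it is completed fails the run):
1. the cover is fully home over the panel bay (value of joint cover below 0.004 m), for 0.2 s.
2. the thumbscrew is turned down onto its seat (value of joint vent_screw below 0.06 rad), for 0.2 s.
At the end, for the whole second after the job is handed in: The thumbscrew stands a quarter turn (90 degrees, within 15) off its seat, is still, and is held by the fingers (more than 3 N on it); the cover is still fully home (within 5 mm) (value of joint vent_screw between 1.31 and 1.83 rad and velocity of joint vent_screw between -0.1 and 0.1 rad/s and contact force between the fingers and spindle above 3 N and value of joint cover below 0.005 m); the arm keeps its last pose, push and grip.
It fails at once if the panel or one of the things around the box was shifted by more than 30 mm (distance of any of panel, tape_roll, scraper, marker, tweezers, hex_key, jar_plain, jar_low, pot_clear from where it was at the start of the episode above 0.03 m).
It also fails if it takes over 51 s, if anything falls off the work surface, if the arm or the gripper's body presses on something with over 40 N, if the wrist force passes 120 N, or if a joint passes its speed limit or range.

### The arm

A 6-joint arm with a two-finger parallel gripper is mounted at the origin on a cart in front of the work surface, level with it; the furniture and walls round the work are solid. World frame = base frame: x ahead of the robot, y to its left, z up, the work surface at z = 0. Lengths are in mm, angles in degrees, forces in N, time in s.
With the tool pointing down it reaches from about 325 to 1000 mm from the base axis. Payload 5.1 kg.
Tool frame: the origin (TCP) lies on the centre line of the jaws, within the pads' length; the fingertips stand 8 mm ahead of it and the grasp point (between the pads) lies 11 mm behind it; z points along the fingers, y is the direction in which the jaws open and shut (so a half turn about z gives the same grasp; the last joint's range is limited). The gripper opens to 85 mm and grips with 20 to 120 N. Pads are 22 mm wide; open, the fingers measure 114 mm over their backs; the gripper's body (76 mm by 85 mm) begins 54 mm behind the grasp point. The pads swing forward as they close: fully open they stand 13 mm farther back than shut.
Start: joints at [62.59, 7.093, 94.555, -0, 78.352, -4.733], TCP at [250.624, 599.727, 239.322] pointing down, gripper open.
Joint ranges: [-149.61, 149.61], [-58.7, 133.49], [1.44, 155.28], [-77.14, 257.14], [18.33, 153.61], [-166.67, 166.67]. Speed limits (degrees/s): [147.25, 147.25, 180, 180, 180, 180].

### API

Orientations are given as a 3x3 rotation matrix whose columns are the frame's x, y, z axes.
In Python, from workcell import * gives the robot as it stands.
- The arm moves only by the tool carry_out, never from a script. Its argument "rows" is a list that holds one entry, the list of rows, each a list of 4 numbers: the shift along the tool's x, y, z in m, then the turn about the tool's z in degrees. In form: [[[tx, ty, tz, turn], ...]]. A call has 1 to 20 rows; each row is the pose to reach, as a shift and turn from the pose commanded when the call began, along the tool's axes at that moment; what a row does not reach only later rows make up. A row lasts 1/10 s, in which the tool goes at most 50 mm and 8.59 degrees, less where a joint would pass 70% of its speed; a pose out of reach is approached as far as the arm can. A call with a gripper value outside its range is refused whole. "claw" is the finger opening in m, from 0 to 0.0854, set as the call begins (left out, the last holds). The fingers move at their own pace and stop on an object; "force" is the grip in N (left out, the last holds). Time passes only in rows, so rows that repeat a pose let the fingers close. It gives the time, the measured TCP pose, the force and the opening at its end, in the units of the state.
- get_obs(): the state, without advancing time (a new reading comes with each control period).
- grab_frame(name): name is "scene" or "top" or "wrist"; returns a dict with "color" (420x560x3 uint8, red, green, blue), "range_z" (420x560 float32, mm along the optical axis (not along the pixel's ray), 0 where there is no reading), "intrinsics" (3x3 intrinsics, pixels), "camera_from_world" (4x4, takes a point from world to camera coordinates); the wrist camera has in their place "hand_eye" (4x4, takes a point from camera to tool coordinates, whose origin is the TCP and whose axes are the flange's). Camera axes: x right, y down, z forward; pixel columns grow to the right and rows downward; lengths in mm; the calibration is good to about 2 mm. A picture is of the moment at which its call begins: read the wrist's pose just before it.
- finish_job(): hands the job in, once; it reports no verdict.
The state is a dict: "clock": time; "qpos": joint angles; "joint_vel": joint speeds; "effort": joint torques, N m; "ee_pos": TCP position; "eef_rot": TCP orientation; "ft_force": force on the tool from outside, world axes, zero at the start; "moment": the same for the moment, N m; "finger_gap": finger opening in mm.
Only numpy, scipy, OpenCV 4.12 (cv2) and the standard library are available. Lean on these libraries where they do the work, as an engineer would, in place of code of your own. Each camera call takes 0.05 s, during which the arm holds its last target. There are 200 camera calls.

## Working session

There is one attempt and no reset: what is moved stays moved. The work goes in short steps, Python scripts to look and compute and a tool call to move; the robot and the scene stay as the last step left them, time stands still between calls to the robot, and variables do not carry over. Pictures are saved under pics/ and viewed, about 8 in all and at most 12, crops included, and the job is handed in when it is done.

Besides the shell and the picture viewer there is one more tool, called after "Request:" as name([rows], argument=value, ...), one row to a line, values as JSON. carry_out: Moves the arm, as the interface text tells. Its arguments: {"type":"object","properties":{"rows":{"type":"array","items":{"type":"array","items":{"type":"array","items":{"type":"number"}}}},"claw":{"type":"number"},"force":{"type":"number"}},"required":["rows"]}

```bash
mkdir -p pics
cat > h.py <<'E'
from workcell import *
import numpy as np, cv2
def save(f,n): cv2.imwrite('pics/'+n+'.png',f['color'][:,:,::-1])
def cloud(f,T=None):
    K=f['intrinsics'];z=f['range_z'];v,u=np.indices(z.shape)
    p=np.stack([(u-K[0,2])/K[0,0]*z,(v-K[1,2])/K[1,1]*z,z],-1)
    M=np.linalg.inv(f['camera_from_world']) if T is None else T
    return p@M[:3,:3].T+M[:3,3]
def proj(f,P):
    M=f['camera_from_world'];c=np.asarray(P,float)@M[:3,:3].T+M[:3,3]
    q=c@f['intrinsics'].T;return q[...,:2]/q[...,2:]
E
python3 - <<'E'
from h import *
o=get_obs();print(o)
for n in('scene','top'):
    f=grab_frame(n);save(f,n);np.savez('pics/'+n,**f);print(n,f['intrinsics'],f['camera_from_world'])
E
```

```text
{'clock': 0.0, 'qpos': array([ 6.25909962e+01,  7.13429222e+00,  9.46365637e+01,  2.14539283e-03,
        7.83528715e+01, -4.73229053e+00]), 'joint_vel': array([-0.06275048, -0.03431062,  0.05610003, -0.05980547,  0.03797361,
       -0.09171553]), 'effort': array([-4.86375047e-04, -4.23616326e+01, -3.65445328e+01, -1.98556631e-05,
        6.71608068e-03, -2.64253822e-05]), 'ee_pos': array([250.32425388, 599.19592059, 238.01841859]), 'eef_rot': array([[-9.22691817e-01,  3.85536972e-01, -1.02663603e-03],
       [ 3.85538279e-01,  9.22689886e-01, -1.90015461e-03],
       [ 2.14686831e-04, -2.14906460e-03, -9.99997668e-01]]), 'ft_force': array([-0.50169276, -0.23219932,  0.16383   ]), 'moment': array([0.01019403, 0.00033003, 0.03083171]), 'finger_gap': 85.22619887761967}
scene [[499.3893555    0.         276.11765168]
 [  0.         499.3893555  212.1350497 ]
 [  0.           0.           1.        ]] [[ 8.80395210e-01 -4.74232506e-01  2.79371986e-03 -4.87887130e+02]
 [-2.58335826e-01 -4.84514501e-01 -8.35768090e-01  1.89360652e+02]
 [ 3.97701994e-01  7.35084504e-01 -5.49075492e-01  1.29555932e+03]
 [ 0.00000000e+00  0.00000000e+00  0.00000000e+00  1.00000000e+00]]
top [[451.12446765   0.         273.57023453]
 [  0.         451.12446765 212.35539643]
 [  0.           0.           1.        ]] [[ 1.84779006e-02 -9.99817388e-01  4.87422271e-03 -2.80607709e+01]
 [-9.88816304e-01 -1.89957323e-02 -1.47923895e-01  5.12447455e+02]
 [ 1.47989472e-01 -2.08638786e-03 -9.88986736e-01  1.38775690e+03]
 [ 0.00000000e+00  0.00000000e+00  0.00000000e+00  1.00000000e+00]]
```

View pics/top.png

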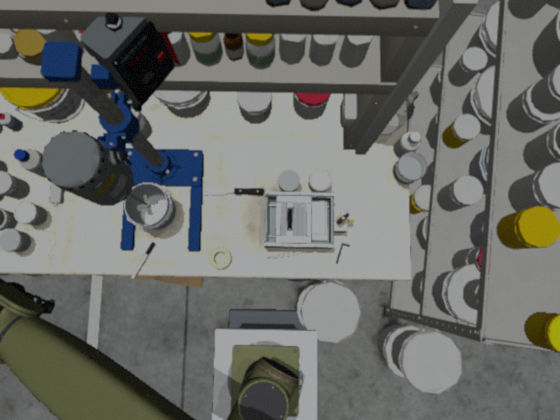

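View pics/scene.png

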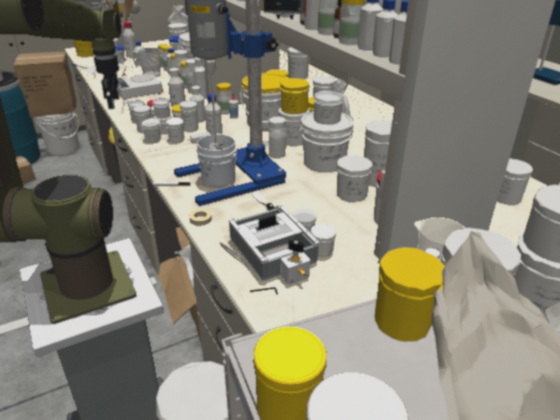

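The top view shows the box at about (265–333, 193–247), with the valve block on its right at (340, 222), which is world −y. The cover's pull is at (290, 217). The scene view agrees, with the spade at (296, 246). Next I'll enlarge both.

Run:
```python
from h import *
t=np.load('pics/top.npz');s=np.load('pics/scene.npz')
a=cv2.resize(t['color'][175:265,250:365],None,fx=6.5,fy=6.5,interpolation=cv2.INTER_CUBIC)
b=cv2.resize(s['color'][195:300,215:350],None,fx=5.5,fy=5.5,interpolation=cv2.INTER_CUBIC)
cv2.imwrite('pics/ta.png',a[:,:,::-1]);cv2.imwrite('pics/sb.png',b[:,:,::-1])
c=cloud(t)
for h in (c,):
  z=h[...,2];sub=np.zeros(z.shape,bool);sub[180:262,255:345]=1
  for lo,hi in((55,80),(60,66),(69,76),(80,100),(100,125)):
    m=sub&(z>lo)&(z<hi);p=h[m]
    if len(p)>5: print(lo,hi,len(p),p.mean(0).round(1),cv2.minAreaRect(p[:,:2].astype('f4')))
```

```text
55 80 3069 [504.  -98.9  67.6] ((509.03277587890625, -112.86270141601562), (210.9783172607422, 250.49676513671875), 0.0684225857257843)
60 66 975 [ 507.7 -105.7   63.6] ((508.7284240722656, -113.10880279541016), (210.15704345703125, 248.20785522460938), 0.5961483716964722)
69 76 1041 [502.1 -95.4  71.6] ((508.7593078613281, -111.7423324584961), (209.89781188964844, 248.2133331298828), 0.055470846593379974)
80 100 65 [488.5 -81.1  92.5] ((492.50115966796875, -120.87791442871094), (156.9582977294922, 223.01380920410156), 4.463488578796387)
100 125 56 [ 485.4 -172.8  110.8] ((479.9295959472656, -145.1817169189453), (166.02572631835938, 47.8104133605957), 84.71690368652344)
```

View pics/ta.png

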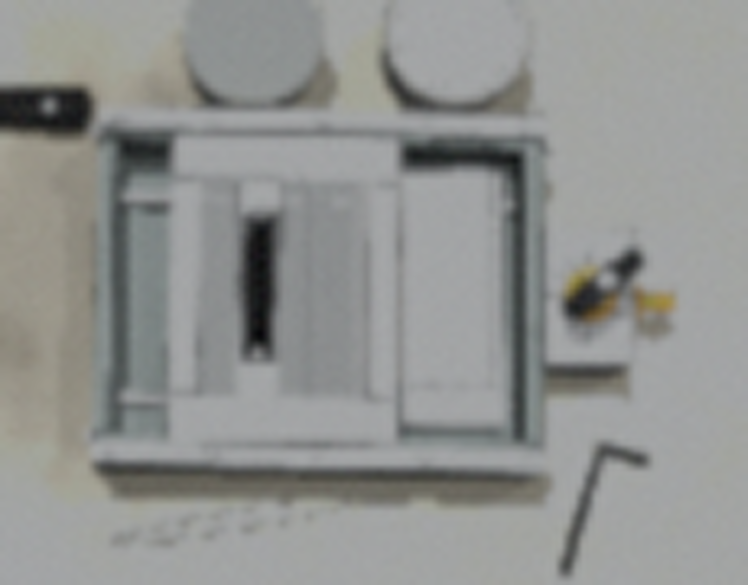

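View pics/sb.png

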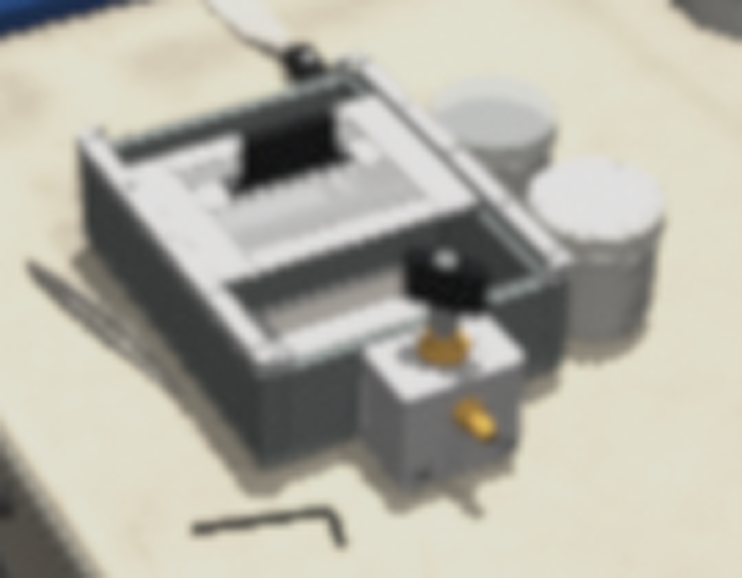

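The crops show the pull's top centre at crop (258, 287). The spade runs from (575, 305) to (635, 258), roughly −52° (or 128°) from box x. The cover is about half open. Next I'll work out positions and a safe route.

Run:
```python
from h import *
t=np.load('pics/top.npz');s=np.load('pics/scene.npz')
def ray(f,uv,z):
    M=np.linalg.inv(f['camera_from_world']);d=M[:3,:3]@np.linalg.solve(f['intrinsics'],[*uv,1]);o=M[:3,3]
    return (o+d*(z-o[2])/d[2]).round(1)
T=lambda x,y:(x/6.5+250-.42,y/6.5+175-.42)
S=lambda x,y:(x/5.5+215-.4,y/5.5+195-.4)
for n,x,y,z in(('pull',258,287,97),('pa',262,215,97),('pb',258,360,97),('spade',605,281,115),('sa',572,308,115),('sb',637,255,115),('UL',105,115,72),('UR',545,125,72),('LL',95,440,72),('LR',545,455,72),('cov right',402,290,67.5)):
    print(n,ray(t,T(x,y),z))
print('scene spade',ray(s,S(445,262),115),'pull',ray(s,S(290,132),97), 'railcorner near',ray(s,S(265,360),72),'far',ray(s,S(565,260),72),'left',ray(s,S(90,132),72),'leftfar',ray(s,S(360,60),72))
for f in (t,s):
  p=cloud(f)[f['range_z']>0];
  p=p[(p[:,2]>60)&(p[:,2]<900)&(p[:,0]>100)&(p[:,0]<900)&(p[:,1]<900)&(p[:,1]>-500)]
  r=np.hypot(p[:,0],p[:,1]);a=np.degrees(np.arctan2(p[:,1],p[:,0]))
  for z0,z1 in((60,250),(250,900)):
    print(z0,[(k,int(np.percentile(r[m],1)),int(p[m,2].max())) for k in range(-45,80,5) if (m:=(abs(a-k)<2.5)&(p[:,2]>z0)&(p[:,2]<z1)).sum()>5])
```

```text
pull [485.5 -66.1  97. ]
pa [519.4 -67.5  97. ]
pb [451.4 -66.6  97. ]
spade [ 488.9 -224.8  115. ]
sa [ 476.1 -209.6  115. ]
sb [ 501.2 -239.5  115. ]
UL [570.4   7.2  72. ]
UR [ 569.6 -203.1   72. ]
LL [414.9   8.6  72. ]
LR [ 411.8 -203.    72. ]
cov right [ 489.4 -135.7   67.5]
scene spade [ 488.3 -224.8  115. ] pull [486.9 -73.   97. ] railcorner near [ 406.8 -201.7   72. ] far [ 570.5 -201.6   72. ] left [412.2   8.8  72. ] leftfar [569.3   3.8  72. ]
60 [(-35, 754, 100), (-30, 666, 146), (-25, 443, 249), (-20, 429, 249), (-15, 421, 249), (-10, 413, 157), (-5, 407, 154), (0, 404, 229), (5, 734, 244), (15, 857, 179), (20, 857, 178), (25, 697, 249), (30, 567, 249), (35, 560, 248), (40, 575, 200), (45, 950, 198), (50, 945, 171), (55, 857, 120), (60, 852, 102), (65, 692, 248)]
250 [(-25, 777, 828), (-20, 765, 828), (-15, 747, 800), (-10, 735, 792), (-5, 729, 802), (0, 727, 795), (5, 729, 773), (10, 735, 774), (15, 729, 773), (20, 699, 781), (25, 689, 773), (30, 576, 772), (35, 569, 715), (40, 579, 656), (60, 214, 659), (65, 234, 665), (70, 280, 658), (75, 347, 638)]
60 [(-30, 520, 145), (-25, 447, 249), (-20, 434, 249), (-15, 417, 247), (-10, 410, 153), (-5, 405, 152), (0, 403, 243), (5, 811, 234), (10, 889, 176), (15, 856, 249), (20, 856, 248), (25, 697, 249), (30, 567, 246), (35, 559, 249), (40, 569, 195), (45, 945, 196), (50, 939, 166), (55, 853, 154), (60, 852, 139), (65, 596, 249), (70, 595, 249)]
250 [(-25, 777, 683), (-20, 768, 679), (-15, 745, 653), (-10, 734, 653), (-5, 727, 636), (0, 726, 629), (5, 727, 615), (10, 734, 610), (15, 728, 601), (20, 697, 599), (25, 609, 587), (30, 572, 602), (35, 564, 602), (40, 578, 595), (45, 986, 517), (60, 214, 652), (65, 245, 643), (70, 327, 554), (75, 351, 537)]
```

Request:
carry_out([
  [[-0.016,-0.038,0,-1],[-0.032,-0.077,0,-2],[-0.048,-0.115,0,-3],[-0.064,-0.154,0,-4],[-0.08,-0.192,0,-6],[-0.096,-0.231,0,-8],[-0.124,-0.246,0,-9],[-0.152,-0.261,0,-10],[-0.18,-0.277,0,-11],[-0.209,-0.292,0,-13],[-0.235,-0.318,0,-14],[-0.261,-0.344,0,-15],[-0.287,-0.37,0,-17],[-0.313,-0.396,0,-18],[-0.339,-0.422,0,-19],[-0.366,-0.442,0,-20],[-0.393,-0.463,0,-21],[-0.42,-0.483,0,-22],[-0.447,-0.504,0,-23],[-0.4745,-0.5235,0,-23]],
], claw=0.06, force=40)

```text
clock: 2.1
ee_pos: [486.8, -67.6, 238.8]
eef_rot: [[-1.0, -0.005, -0.001], [-0.005, 1.0, 0.0], [0.001, 0.0, -1.0]]
ft_force: [0.3, 0.0, 0.4]
finger_gap: 59.9
```

Run:
```python
from h import *
o=get_obs();f=grab_frame('wrist');save(f,'w1');np.savez('pics/w1',R=o['eef_rot'],p=o['ee_pos'],**f)
print(o['clock'],o['ee_pos'],o['eef_rot'].round(4),o['qpos'].round(1),f['hand_eye'].round(3),f['intrinsics'])
T=np.eye(4);T[:3,:3]=o['eef_rot'];T[:3,3]=o['ee_pos']
c=cloud(f,T@f['hand_eye']);
v=f['range_z']>0
for lo,hi in((85,100),(70,74),(103,125)):
  m=v&(c[...,2]>lo)&(c[...,2]<hi);p=c[m];
  if len(p)>5: print(lo,len(p),p.mean(0).round(1),cv2.minAreaRect(p[:,:2].astype('f4')))
```

```text
2.1 [486.7934987  -67.6237668  238.83250864] [[-1.0e+00 -5.5e-03 -6.0e-04]
 [-5.5e-03  1.0e+00  2.0e-04]
 [ 6.0e-04  2.0e-04 -1.0e+00]] [ -14.2  -13.5  114.3    0.    79.2 -104.5] [[-1.00000e-03 -9.66000e-01 -2.58000e-01  6.50380e+01]
 [ 1.00000e+00 -0.00000e+00 -2.00000e-03  3.00000e-03]
 [ 1.00000e-03 -2.58000e-01  9.66000e-01 -1.34354e+02]
 [ 0.00000e+00  0.00000e+00  0.00000e+00  1.00000e+00]] [[293.8430276    0.         278.38075919]
 [  0.         293.8430276  207.49027716]
 [  0.           0.           1.        ]]
85 966 [ 562.6 -144.8   94.8] ((573.3153076171875, -202.3606414794922), (142.67994689941406, 345.1251220703125), 50.74335861206055)
70 3898 [ 476.1 -100.3   72.1] ((571.6756591796875, -166.64346313476562), (260.98321533203125, 477.65472412109375), 51.65231704711914)
103 914 [ 553.8 -234.3  113. ] ((605.1112060546875, -245.62216186523438), (31.839351654052734, 267.93853759765625), 79.6551513671875)
```

View pics/w1.png

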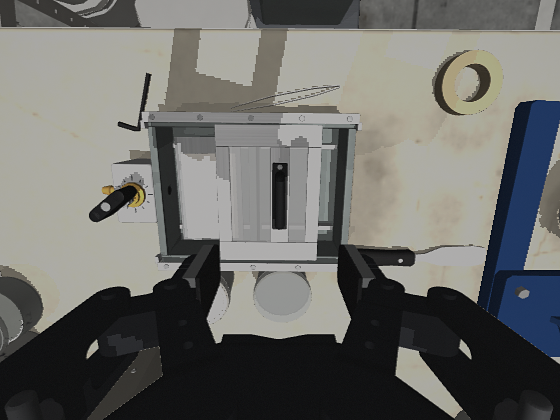

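The wrist view shows the pull at (279, 197), the spade from (92, 215) to (135, 187), and the rails at rows 117 and 265. I'll measure locally.

Run:
```python
from h import *
f=np.load('pics/w1.npz')
T=np.eye(4);T[:3,:3]=f['R'];T[:3,3]=f['p'];T=T@f['hand_eye'];c=cloud(f,T);z=c[...,2]
for n,(u0,u1,v0,v1),lo,hi in(('pull',(260,300,150,240),88,103),('spade',(80,150,170,232),106,124),('rails',(140,365,105,200),69,76),('block',(105,152,155,225),58,66)):
  m=np.zeros(z.shape,bool);m[v0:v1,u0:u1]=1;m&=(z>lo)&(z<hi);p=c[m];r=cv2.minAreaRect(p[:,:2].astype('f4'))
  print(n,len(p),p.mean(0).round(1),np.median(p[:,2]).round(1),r)
def ray(uv,zz):
    d=T[:3,:3]@np.linalg.solve(f['intrinsics'],[*uv,1]);o=T[:3,3];return (o+d*(zz-o[2])/d[2]).round(1)
for uv,zz in(((144,112),72),((360,112),72),((156,270),72),((216,175),67.5),((279.5,197),97)):print(uv,ray(uv,zz))
```

```text
pull 545 [489.3 -67.   96.2] 96.5 ((490.41351318359375, -66.85931396484375), (54.90427017211914, 8.990302085876465), 0.17699754238128662)
spade 641 [ 489.1 -222.5  114.3] 115.0 ((489.82598876953125, -224.32949829101562), (12.140372276306152, 41.65999221801758), 38.20293426513672)
rails 2636 [416.2 -92.6  72. ] 72.1 ((449.7738952636719, -100.35819244384766), (228.36634826660156, 88.25910186767578), 89.75459289550781)
block 1633 [ 486.1 -223.6   61.9] 61.9 ((486.0904846191406, -224.10374450683594), (74.70426177978516, 45.15053939819336), 0.360338419675827)
(144, 112) [ 406.2 -199.7   72. ]
(360, 112) [405.2  11.2  72. ]
(156, 270) [ 575.6 -205.3   72. ]
(216, 175) [ 468.4 -133.4   67.5]
(279.5, 197) [484.9 -67.   97. ]
```

Request:
carry_out([
  [[-0.0035,0.0005,0.02,0],[-0.0035,0.0005,0.055,0],[-0.0035,0.0005,0.09,0],[-0.0035,0.0005,0.12,0],[-0.0035,0.0005,0.145,0],[-0.0035,0.0005,0.158,0],[-0.0035,0.0005,0.158,0]],
])

```text
clock: 2.85
ee_pos: [488.3, -65.2, 79.0]
eef_rot: [[-1.0, -0.006, -0.005], [-0.006, 1.0, 0.001], [0.005, 0.001, -1.0]]
ft_force: [0.3, 0.5, -0.3]
finger_gap: 60.0
```

Request:
carry_out([
  [[0,0,0,0],[0,0,0,0],[0,0,0,0],[0,0,0,0],[0,0,0,0],[0,0,0,0]],
], claw=0.0, force=40)

```text
clock: 3.45
ee_pos: [491.1, -66.0, 82.9]
eef_rot: [[-1.0, -0.005, 0.002], [-0.005, 1.0, -0.0], [-0.002, -0.001, -1.0]]
ft_force: [-1.4, -0.0, 6.8]
finger_gap: 9.3
```

Request:
carry_out([
  [[0,-0.006,0,0],[0,-0.015,0,0],[0,-0.024,0,0],[0,-0.033,0,0],[0,-0.042,0,0],[0,-0.05,0,0],[0,-0.057,0,0],[0,-0.062,0,0],[0,-0.065,0,0],[0,-0.067,0,0],[0,-0.068,0,0],[0,-0.068,0,0]],
])

```text
clock: 4.65
ee_pos: [490.9, -134.0, 82.9]
eef_rot: [[-1.0, -0.005, 0.001], [-0.005, 1.0, -0.0], [-0.001, -0.0, -1.0]]
ft_force: [-3.5, 1.6, 7.5]
finger_gap: 9.5
```

Request:
carry_out([
  [[0,-0.001,0,0],[0,-0.002,0,0],[0,-0.003,0,0],[0,-0.003,0,0]],
])

```text
clock: 5.05
ee_pos: [490.9, -135.3, 82.9]
eef_rot: [[-1.0, -0.004, 0.0], [-0.004, 1.0, 0.004], [-0.0, 0.004, -1.0]]
ft_force: [-3.6, 8.5, 10.1]
finger_gap: 8.9
```

Request:
carry_out([
  [[0,-0.001,0,0],[0,-0.002,0,0],[0,-0.002,0,0],[0,-0.002,0,0]],
])

```text
clock: 5.45
ee_pos: [490.8, -135.4, 82.9]
eef_rot: [[-1.0, -0.004, -0.0], [-0.004, 1.0, 0.007], [0.0, 0.007, -1.0]]
ft_force: [-4.1, 15.9, 12.8]
finger_gap: 9.3
```

Request:
carry_out([
  [[0,0.002,0,0],[0,0.003,0,0],[0,0.004,0,0]],
])

```text
clock: 5.75
ee_pos: [490.9, -135.1, 82.9]
eef_rot: [[-1.0, -0.006, 0.001], [-0.006, 1.0, -0.001], [-0.001, -0.001, -1.0]]
ft_force: [-3.6, -1.8, 7.4]
finger_gap: 9.1
```

Request:
carry_out([
  [[0,0,0,0],[0,0,0,0],[0,0,0,0],[0,0,0,0],[0,0,-0.01,0],[0,0,-0.04,0],[0,0,-0.075,0],[0,0,-0.09,0],[0,0,-0.09,0]],
], claw=0.036)

```text
clock: 6.65
ee_pos: [492.4, -135.4, 174.8]
eef_rot: [[-1.0, -0.006, 0.006], [-0.006, 1.0, -0.002], [-0.006, -0.002, -1.0]]
ft_force: [0.3, 0.6, -0.1]
finger_gap: 36.1
```

```bash
cat > m.py <<'E'
from h import *
import sys
o=get_obs();f=grab_frame('wrist');save(f,sys.argv[1])
T=np.eye(4);T[:3,:3]=o['eef_rot'];T[:3,3]=o['ee_pos'];c=cloud(f,T@f['hand_eye']);z=c[...,2];d=f['range_z']>0
print(o['clock'],o['ee_pos'].round(1),o['qpos'].round(1),o['finger_gap'])
for n,(x,y,r),lo,hi in(('pull',(490,-135,34),88,103),('spade',(490,-224.5,30),106,124)):
  m=d&(np.hypot(c[...,0]-x,c[...,1]-y)<r)&(z>lo)&(z<hi);p=c[m]
  if len(p)>5:print(n,len(p),np.median(p[:,2]).round(1),cv2.minAreaRect(p[:,:2].astype('f4')),np.argwhere(m).mean(0).round())
E
python3 m.py w2
```

```text
6.65 [ 492.4 -135.4  174.8] [ -21.4   -8.2  116.1   -0.    71.7 -111.7] 36.07527353752122
pull 912 96.5 ((490.247802734375, -135.22434997558594), (55.21684646606445, 9.874378204345703), 0.1350853145122528) [212. 279.]
spade 990 114.9 ((490.0350646972656, -224.69509887695312), (11.99841022491455, 42.103965759277344), 38.142215728759766) [219. 153.]
```

View pics/w2.png

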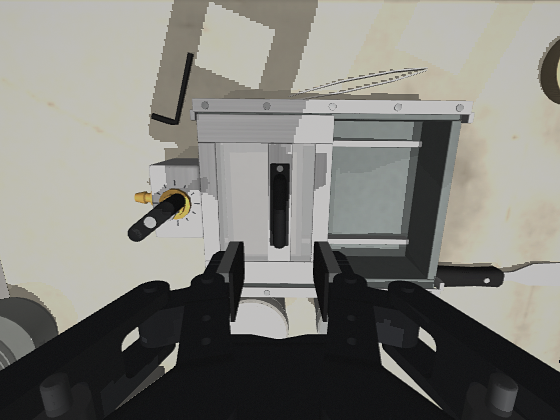

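Request:
carry_out([
  [[0.0015,-0.008,0,5],[0.0015,-0.021,0,12],[0.0015,-0.035,0,19],[0.0015,-0.048,0,26],[0.0015,-0.061,0,33],[0.0015,-0.073,0,40],[0.0015,-0.082,0,46],[0.0015,-0.088,0,50],[0.0015,-0.0893,0,52],[0.0015,-0.0893,0,52],[0.0015,-0.0893,0,52],[0.0015,-0.0893,0,52]],
])

```text
clock: 7.9
ee_pos: [489.0, -223.6, 170.2]
eef_rot: [[-0.621, 0.784, -0.002], [0.784, 0.621, 0.001], [0.002, -0.001, -1.0]]
ft_force: [-0.2, 0.4, 0.3]
finger_gap: 35.8
```

```bash
python3 m.py w3; python3 -c "
from h import *
o=get_obs();print(o['ee_pos'],o['eef_rot'].round(4))"
```

```text
7.9 [ 489.  -223.6  170.2] [-30.3  -4.  112.7  -0.   71.4 -68.7] 35.76335927158018
pull 1254 96.3 ((490.15289306640625, -135.41766357421875), (10.279059410095215, 54.91107940673828), 89.87116241455078) [124. 358.]
spade 958 114.9 ((490.129150390625, -224.65687561035156), (11.216758728027344, 41.37335968017578), 38.45980453491211) [228. 279.]
[ 489.22669473 -223.68680901  170.62555381] [[-6.206e-01  7.841e-01 -1.000e-03]
 [ 7.841e-01  6.206e-01  6.000e-04]
 [ 1.000e-03 -4.000e-04 -1.000e+00]]
```

Request:
carry_out([
  [[-0.001,0,0.012,0],[-0.001,0,0.032,0],[-0.001,0,0.052,0],[-0.001,0,0.066,0],[-0.001,0,0.071,0],[-0.001,0,0.071,0],[-0.001,0,0.071,0]],
])

```text
clock: 8.65
ee_pos: [490.6, -225.1, 101.0]
eef_rot: [[-0.62, 0.784, 0.001], [0.784, 0.62, -0.001], [-0.001, 0.0, -1.0]]
ft_force: [0.8, -0.5, 0.5]
finger_gap: 36.0
```

Request:
carry_out([
  [[0,0,0,0],[0,0,0,0],[0,0,0,0],[0,0,0,0],[0,0,0,0],[0,0,0,0]],
], claw=0.0, force=40)

```text
clock: 9.25
ee_pos: [490.7, -225.3, 101.4]
eef_rot: [[-0.62, 0.785, 0.001], [0.785, 0.62, -0.001], [-0.002, 0.0, -1.0]]
ft_force: [-0.2, -0.5, 6.8]
finger_gap: 11.3
```

Request:
carry_out([
  [[0,0,0,5],[0,0,0,12],[0,0,0,19],[0,0,0,26],[0,0,0,33],[0,0,0,40],[0,0,0,47],[0,0,0.0005,54],[0,0,0.0005,61],[0,0,0.0005,68],[0,0,0.0005,75],[0,0,0.0005,82],[0,0,0.001,89],[0,0,0.001,96],[0,0,0.001,103],[0,0,0.001,110],[0,0,0.001,115],[0,0,0.001,118],[0,0,0.001,120],[0,0,0.001,120]],
])

```text
clock: 11.25
ee_pos: [489.7, -224.9, 100.4]
eef_rot: [[0.99, 0.144, -0.001], [0.144, -0.99, -0.0], [-0.001, -0.0, -1.0]]
ft_force: [-4.3, 1.6, 9.2]
finger_gap: 11.4
```

```bash
python3 -c "
from h import *
o=get_obs();print(o['moment'],np.degrees(np.arctan2(o['eef_rot'][1,1],o['eef_rot'][0,1])))"
```

```text
[ 0.09535174  0.82449684 -0.03758423] -81.69718073645349
```

Request:
carry_out([
  [[0,0,0,2],[0,0,0,4],[0,0,0,6],[0,0,0,8],[0,0,0,9],[0,0,0,10],[0,0,0,10],[0,0,0,10]],
])

```text
clock: 12.05
ee_pos: [489.7, -224.8, 100.3]
eef_rot: [[1.0, -0.028, -0.002], [-0.028, -1.0, -0.0], [-0.002, 0.0, -1.0]]
ft_force: [-3.7, 1.9, 9.5]
finger_gap: 11.3
```

```bash
python3 -c "
from h import *
o=get_obs();print(o['moment'],np.degrees(np.arctan2(o['eef_rot'][1,1],o['eef_rot'][0,1])),o['qpos'].round(1))";python3 m.py w4
```

```text
[0.25529829 0.82243829 0.39907759] -91.58537700444842 [-3.030e+01  6.000e-01  1.155e+02 -1.000e-01  6.400e+01  6.130e+01]
12.05 [ 489.7 -224.8  100.3] [-3.030e+01  6.000e-01  1.155e+02 -1.000e-01  6.400e+01  6.130e+01] 11.32122162963146
pull 2534 95.8 ((491.0594787597656, -135.85275268554688), (10.947071075439453, 55.79362106323242), 89.05393981933594) [257. 108.]
spade 3023 113.6 ((491.640380859375, -226.15260314941406), (34.460418701171875, 34.02509307861328), 39.67748260498047) [268. 278.]
```

Request:
carry_out([
  [[0,0,0,2],[0,0,0,3],[0,0,0,3],[0,0,0,3]],
])

```text
clock: 12.5
ee_pos: [489.8, -224.8, 100.3]
eef_rot: [[0.997, -0.078, -0.002], [-0.078, -0.997, -0.001], [-0.002, 0.001, -1.0]]
ft_force: [-4.2, 1.1, 8.3]
finger_gap: 11.5
```

```bash
python3 -c "
from h import *
o=get_obs();print(o['moment'],np.degrees(np.arctan2(o['eef_rot'][1,1],o['eef_rot'][0,1])),o['qpos'].round(1))"
```

```text
[0.2627958  0.74387613 1.04645896] -94.45583965522752 [-3.030e+01  6.000e-01  1.155e+02 -1.000e-01  6.400e+01  6.420e+01]
```

Request:
carry_out([
  [[0,0,0,-5],[0,0,0,-12],[0,0,0,-19],[0,0,0,-26],[0,0,0,-33],[0,0,0,-40],[0,0,0,-47],[0,0,-0.0005,-54],[0,0,-0.0005,-61],[0,0,-0.0005,-68],[0,0,-0.0005,-75],[0,0,-0.0008,-82],[0,0,-0.0008,-88],[0,0,-0.0008,-92],[0,0,-0.0008,-94.5],[0,0,-0.0008,-94.5],[0,0,-0.0008,-94.5],[0,0,-0.0008,-94.5],[0,0,-0.0008,-94.5]],
])

```text
clock: 14.4
ee_pos: [490.3, -225.4, 101.1]
eef_rot: [[0.003, 1.0, 0.0], [1.0, -0.003, -0.001], [-0.001, 0.0, -1.0]]
ft_force: [-2.0, -0.6, 5.8]
finger_gap: 11.1
```

```bash
python3 m.py w5; python3 -c "
from h import *
o=get_obs();print(o['moment'],o['ft_force'],np.degrees(np.arctan2(o['eef_rot'][1,1],o['eef_rot'][0,1])),o['qpos'].round(1))
f=grab_frame('top');cv2.imwrite('pics/t5.png',cv2.resize(f['color'][175:265,250:365],None,fx=6.5,fy=6.5,interpolation=cv2.INTER_CUBIC)[:,:,::-1])"
```

```text
14.4 [ 490.3 -225.4  101.1] [-3.040e+01  5.000e-01  1.155e+02 -1.000e-01  6.390e+01 -3.020e+01] 11.118362614013202
pull 3148 96.4 ((490.6353454589844, -135.22474670410156), (10.736590385437012, 55.70973587036133), 89.85266876220703) [ 71. 278.]
spade 3065 114.5 ((491.4884338378906, -223.39852905273438), (34.09916687011719, 34.30243682861328), 40.04689025878906) [267. 278.]
[-0.14883601  0.39217838  0.02594521] [-2.21373158 -1.63450752  5.6330299 ] -0.1584158575795151 [-3.040e+01  5.000e-01  1.155e+02 -1.000e-01  6.390e+01 -3.020e+01]
```

View pics/w5.png

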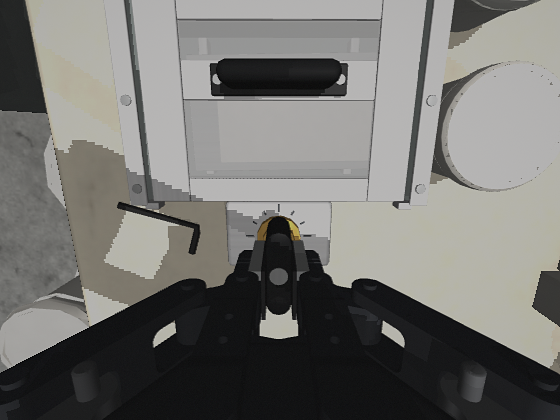

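The wrist view shows the spade at (279, 265) held between the pads and lying along the box's y. The cover is home, with the pull at (278, 71), and the hex key is where it was.

```bash
python3 -c "
from workcell import *
print(finish_job())"
```

```text
the job is handed in; nothing more can be done
None
```

The cover is fully home, and the thumbscrew was seated, backed off a quarter turn and is still held by the fingers. I handed the job in at about 14.5 s of the 51 s allowed; `finish_job()` gives no verdict.

- **Cover:** I gripped the pull and slid it about 69 mm until it hit the stop, where the push rose to about 16 N. Afterwards the pull measured 89.5 mm from the screw axis, which is the home distance. It still measured home at the end.
- **Thumbscrew seating:** It started about 128° open. I turned it clockwise until the moment rose to about 1 N m, with the spade along the box's x.
- **Quarter turn:** I turned it back until the tool angle was −0.2°, which is 90° off the seat. The residual moment is about 0.03 N m. The gap is 11 mm on the 12 mm spade, at a 40 N grip setting.
- **Checks:** The last wrist picture shows the spade along the box's y between the pads.
    - **Spade angle:** The automatic fit of the spade angle was useless while the fingers held it, because they got into the mask. The final angle therefore rests on the tool angle, the moment readings and the picture.
    - **Things around the box:** The parts of the scene visible in that picture looked undisturbed. I did not re-measure each item.

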